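Fit the spare dimmer module and switch on its channel

TASK

One of the three pockets of the dimmer rack is empty: lower the spare module lying on the bench into it (do not drop it in) until it sits fully home, flat and square. Then throw the toggle switch in front of that pocket fully on, towards the module. Leave the other two switches off, and do not disturb the fitted modules, the bottle or the dish.

Things in the scene. Friction and masses are not known exactly. Their poses are not given: they have to be found in the camera images.
- spare: the spare: finned aluminium module 100 (x) x 50 (y) x 45 high, with a black handle bar on top along x: 74 long, 18 wide, from 60 to 80 above the underside, centred, on two posts. Either way round is the same. Origin: centre of the underside, z up. About 0.45 kg. Stands on the bench to the left of the rack
- fitted_a: one of the two modules already fitted in the rack, identical to the spare; same origin and axes
- fitted_b: the other fitted module, same as fitted_a
- rack: fixed grey block 210 (x) x 250 (y) x 33 high, x pointing away from the robot, y to its left. Three equal pockets side by side in its top, 76 apart, each 105 (x) x 55 (y), 25 deep, 3 chamfer; centres 40 to +x of the origin. Two hold modules, one is empty (copper strip on its floor). Switches on the robot side. Origin: centre of the underside
- bay0 (a point): centre of the floor of the rack's left (+y) pocket, 8 mm above the bench; axes as the rack's. A module that is fully home has its origin here
- switch0 (a joint): toggle of the left (+y) pocket, on the rack 105 from the pocket centre towards the robot; hinge along rack y. 0 = off, leaning 0.5 rad to the robot; 1.0 = fully on, leaning 0.5 rad to the pocket; stays where left. Steel stick 55 long, black ball end 26 across; hinge 55 above the bench, block under it 70 (x) x 50 (y), top 58 above the bench
- switch0_tip (a point): centre of the tip of toggle switch0 (moves with it)
- bay1 (a point): centre of the floor of the rack's middle pocket, 8 mm above the bench; axes as the rack's. A module that is fully home has its origin here
- switch1 (a joint): toggle of the middle pocket, on the rack 105 from the pocket centre towards the robot; hinge along rack y. 0 = off, leaning 0.5 rad to the robot; 1.0 = fully on, leaning 0.5 rad to the pocket; stays where left. Steel stick 55 long, black ball end 26 across; hinge 55 above the bench, block under it 70 (x) x 50 (y), top 58 above the bench
- switch1_tip (a point): centre of the tip of toggle switch1 (moves with it)
- bay2 (a point): centre of the floor of the rack's right (-y) pocket, 8 mm above the bench; axes as the rack's. A module that is fully home has its origin here
- switch2 (a joint): toggle of the right (-y) pocket, on the rack 105 from the pocket centre towards the robot; hinge along rack y. 0 = off, leaning 0.5 rad to the robot; 1.0 = fully on, leaning 0.5 rad to the pocket; stays where left. Steel stick 55 long, black ball end 26 across; hinge 55 above the bench, block under it 70 (x) x 50 (y), top 58 above the bench
- switch2_tip (a point): centre of the tip of toggle switch2 (moves with it)
- bottle: green glass bottle, 62 diameter, 230 high, standing on the bench (bystander). Origin: centre of its underside
- dish: white ceramic dish, 100 diameter, 40 high (bystander). Origin: centre of its underside

How it is judged (in metres and radians):
On the way, in this order (a step that is already met when the one before it is completed fails the run):
1. the spare module is fully home in the empty pocket, all switches still off (((z of spare in the frame of bay0 between -0.003 and 0.003 m and horizontal distance between spare and bay0 below 0.006 m and angle between spare's own z axis and vertical below 0.04 rad and angle between the x axis of spare and the x axis of rack, either way round below 0.07 rad) or (z of spare in the frame of bay1 between -0.003 and 0.003 m and horizontal distance between spare and bay1 below 0.006 m and angle between spare's own z axis and vertical below 0.04 rad and angle between the x axis of spare and the x axis of rack, either way round below 0.07 rad) or (z of spare in the frame of bay2 between -0.003 and 0.003 m and horizontal distance between spare and bay2 below 0.006 m and angle between spare's own z axis and vertical below 0.04 rad and angle between the x axis of spare and the x axis of rack, either way round below 0.07 rad)) and value of joint each of switch0, switch1, switch2 below 0.4 rad), for 0.2 s.
2. the switch in front of the newly filled pocket is fully on (((z of spare in the frame of bay0 between -0.003 and 0.003 m and horizontal distance between spare and bay0 below 0.006 m and angle between spare's own z axis and vertical below 0.04 rad and angle between the x axis of spare and the x axis of rack, either way round below 0.07 rad and value of joint switch0 above 0.8 rad and value of joint each of switch1, switch2 below 0.35 rad) or (z of spare in the frame of bay1 between -0.003 and 0.003 m and horizontal distance between spare and bay1 below 0.006 m and angle between spare's own z axis and vertical below 0.04 rad and angle between the x axis of spare and the x axis of rack, either way round below 0.07 rad and value of joint switch1 above 0.8 rad and value of joint each of switch0, switch2 below 0.35 rad) or (z of spare in the frame of bay2 between -0.003 and 0.003 m and horizontal distance between spare and bay2 below 0.006 m and angle between spare's own z axis and vertical below 0.04 rad and angle between the x axis of spare and the x axis of rack, either way round below 0.07 rad and value of joint switch2 above 0.8 rad and value of joint each of switch0, switch1 below 0.35 rad))), for 0.2 s.
At the end, for the whole second after the job is handed in: The spare is in the once-empty pocket: within 3 mm of its floor and 6 mm of its centre, tilt under 0.04 rad, square within 0.07 rad, at rest; its switch above 0.8 rad, the others below 0.35; fitted modules within 10 mm of their start, bottle (upright within 0.1 rad) and dish within 30 mm (((z of spare in the frame of bay0 between -0.003 and 0.003 m and horizontal distance between spare and bay0 below 0.006 m and angle between spare's own z axis and vertical below 0.04 rad and angle between the x axis of spare and the x axis of rack, either way round below 0.07 rad and value of joint switch0 above 0.8 rad and value of joint each of switch1, switch2 below 0.35 rad) or (z of spare in the frame of bay1 between -0.003 and 0.003 m and horizontal distance between spare and bay1 below 0.006 m and angle between spare's own z axis and vertical below 0.04 rad and angle between the x axis of spare and the x axis of rack, either way round below 0.07 rad and value of joint switch1 above 0.8 rad and value of joint each of switch0, switch2 below 0.35 rad) or (z of spare in the frame of bay2 between -0.003 and 0.003 m and horizontal distance between spare and bay2 below 0.006 m and angle between spare's own z axis and vertical below 0.04 rad and angle between the x axis of spare and the x axis of rack, either way round below 0.07 rad and value of joint switch2 above 0.8 rad and value of joint each of switch0, switch1 below 0.35 rad)) and linear speed of spare below 0.01 m/s and distance of each of fitted_a, fitted_b from where it was at the start of the episode below 0.01 m and distance of each of bottle, dish from where it was at the start of the episode below 0.03 m and angle between bottle's own z axis and vertical below 0.1 rad); the robot touches nothing.
It fails at once if a switch is thrown (above 0.5 rad) whose pocket does not have the spare in it (within 20 mm) ((value of joint switch0 above 0.5 rad and horizontal distance between spare and bay0 above 0.02 m) or (value of joint switch1 above 0.5 rad and horizontal distance between spare and bay1 above 0.02 m) or (value of joint switch2 above 0.5 rad and horizontal distance between spare and bay2 above 0.02 m)).
It fails at once if the spare is dropped into the pocket (faster than 0.4 m/s within 30 mm of a pocket's centre and below 60 mm) (linear speed of spare above 0.4 m/s and height (world z) of spare below 0.06 m and (horizontal distance between spare and bay0 below 0.03 m or horizontal distance between spare and bay1 below 0.03 m or horizontal distance between spare and bay2 below 0.03 m)).
It fails at once if a fitted module is lifted or shoved by more than 20 mm (distance of any of fitted_a, fitted_b from where it was at the start of the episode above 0.02 m).
It fails at once if the bottle is tipped by more than 0.5 rad, or the bottle or dish is shoved by more than 60 mm (angle between bottle's own z axis and vertical above 0.5 rad or distance of any of bottle, dish from where it was at the start of the episode above 0.06 m).
It also fails if it takes over 48 s, if anything falls off the work surface, if the arm or the gripper's body presses on something with over 40 N, if the wrist force passes 120 N, or if a joint passes its speed limit or range.

ROBOT

A 7-joint arm with a two-finger parallel gripper is mounted at the origin on the work surface. World frame = base frame: x ahead of the robot, y to its left, z up, the work surface at z = 0. Lengths are in mm, angles in degrees, forces in N, time in s.
With the tool pointing down it reaches from about 400 to 875 mm from the base axis. Payload 4.4 kg.
Tool frame: the origin (TCP) lies between the finger pads; the fingertips stand 8 mm ahead of it and the grasp point (between the pads) lies 11 mm behind it; z points along the fingers, y is the direction in which the jaws open and shut (so a half turn about z gives the same grasp; the last joint's range is limited). The gripper opens to 85 mm and grips with 20 to 120 N. Pads are 22 mm wide; open, the fingers measure 114 mm over their backs; the gripper's body (76 mm by 85 mm) begins 54 mm behind the grasp point. The pads swing forward as they close: fully open they stand 13 mm farther back than shut.
Start: joints at [66.532, 36.005, 2.206, 86.941, -1.547, 57.084, -1.146], TCP at [219.121, -611.967, 239.313] pointing down, gripper open.
Joint ranges: [-175.42, 175.42], [-21.48, 121.26], [-71.46, 75.88], [10.55, 141.38], [-63.04, 243.04], [13.31, 113.54], [-168.57, 168.57]. Speed limits (degrees/s): [147.25, 147.25, 180, 180, 180, 180, 180].

INTERFACE

Orientations are given as [roll, pitch, yaw] about the fixed x, y, z axes, in that order (R = Rz(yaw) Ry(pitch) Rx(roll)).
In Python, from plant import manip, optics gives the robot as it stands. The module is installed in compiled form; this text tells all that it offers.
- The arm moves only by the shell command python3 -m jog 'ROWS' [OPENING] [FORCE]. ROWS is JSON, a list of rows, each an object of numbers: "x", "y", "z": the shift along the tool's x, y, z in mm; "rx", "ry", "rz": the turn, a rotation vector about the tool's x, y, z in degrees. A call has 1 to 12 rows; each row shifts and turns the pose as measured when the row begins, along the tool's axes as they then stand; what a row does not reach is not made up. A row lasts 1/8 s, in which the tool goes at most 62.5 mm and 10.7 degrees, less where a joint would pass 70% of its speed; a pose out of reach is approached as far as the arm can. A call with a gripper value outside its range is refused whole. OPENING is the finger opening in mm, from 0 to 85.4, set as the call begins (- or left out, the last holds). The fingers move at their own pace and stop on an object; FORCE is the grip in N (left out, the last holds). Time passes only in rows, so rows that do not move let the fingers close. It gives the time, the measured TCP pose, the force and the opening at its end, in the units of the state.
- manip.state(): the state, without advancing time (a new reading comes with each control period).
- optics.snapshot(name): name is "side" or "top" or "wrist"; returns a dict with "img" (480x640x3 uint8, blue, green, red), "mtx" (3x3 intrinsics, pixels), "R" (3x3) and "t" (3): a world point X has camera coordinates R X + t; the wrist camera has in their place "T_tool_cam" (4x4, takes a point from camera to tool coordinates, whose origin is the TCP and whose axes are the flange's). Camera axes: x right, y down, z forward; pixel columns grow to the right and rows downward; lengths in mm; the calibration is good to about 2 mm. A picture is of the moment at which its call begins: read the wrist's pose just before it. There is no depth.
- manip.close_job(): hands the job in, once; it reports no verdict.
The state is a dict: "t": time; "joints": joint angles; "joint_velocities": joint speeds; "effort": joint torques, N m; "position": TCP position; "tcp_rot": TCP orientation; "wrist_force": force on the tool from outside, world axes, zero at the start; "torque": the same for the moment, N m; "grip_width": finger opening in mm.
Only numpy, scipy, OpenCV 4.12 (cv2) and the standard library are available. Lean on these libraries where they do the work, as an engineer would, in place of code of your own. Each camera call takes 0.05 s, during which the arm holds its last target. There are 200 camera calls.

## Working session

There is one attempt and no reset: what is moved stays moved. The work goes in short steps, Python scripts to look and compute and a shell command to move; the robot and the scene stay as the last step left them, time stands still between calls to the robot, and variables do not carry over. Pictures are saved under pics/ and viewed, about 8 in all and at most 12, crops included, and the job is handed in when it is done.

```bash
mkdir -p pics; cat > h.py <<'E'
import numpy as np, cv2
from plant import manip, optics
from scipy.spatial.transform import Rotation as Ro
def snap(n,f=None):
    s=manip.state(); d=optics.snapshot(n); 
    if 'R' not in d or d.get('R') is None:
        T=np.array(d['T_tool_cam']); W=np.eye(4); W[:3,:3]=Ro.from_euler('xyz',s['tcp_rot'],degrees=True).as_matrix(); W[:3,3]=s['position']
        C=np.linalg.inv(W@T); d['R']=C[:3,:3]; d['t']=C[:3,3]
    d['R']=np.array(d['R']);d['t']=np.array(d['t']).ravel();d['mtx']=np.array(d['mtx'])
    if f: cv2.imwrite('pics/'+f,d['img'])
    return d
def onz(d,px,z):
    px=np.atleast_2d(px).astype(float); r=np.linalg.inv(d['mtx'])@np.c_[px,np.ones(len(px))].T
    r=(d['R'].T@r).T; c=-d['R'].T@d['t']; return c+r*((z-c[2])/r[:,2:3])
def proj(d,X):
    p=d['mtx']@(d['R']@np.atleast_2d(X).T+d['t'][:,None]); return (p[:2]/p[2]).T
E
python3 - <<'E'
from h import *
s=manip.state(); print(s)
for n in('top','side'):
    d=snap(n,n+'0.png'); print(n,d['mtx'].tolist(),(-d['R'].T@d['t']).round(),d['R'].round(2).tolist())
E
```

```text
{'t': 0.0, 'joints': array([66.53326125, 36.05885892,  2.20163206, 86.99569722, -1.55037581,
       57.08439948, -1.1480714 ]), 'joint_velocities': array([-0.09823457, -0.00931096,  0.05713672,  0.11685664,  0.02870942,
        0.0001861 , -0.12337112]), 'effort': array([ 3.80675292e-04, -5.63395035e+01,  1.22618169e+00, -1.93442702e+01,
        1.09597453e-02,  1.06152578e-02,  6.23443697e-06]), 'position': array([ 218.92276444, -611.37430234,  238.39109965]), 'tcp_rot': array([-1.79890640e+02, -1.94255733e-03,  1.96934347e+01]), 'wrist_force': array([ 0.0613513 ,  0.11038157, -0.75827538]), 'torque': array([ 0.00352568,  0.03093672, -0.02767109]), 'grip_width': 85.33349046420615}
top [[612.8206968114886, 0.0, 325.2109913273727], [0.0, 612.8206968114886, 231.77674851737618], [0.0, 0.0, 1.0]] [ 454.   40. 1269.] [[-0.03, -1.0, -0.0], [-0.99, 0.03, -0.14], [0.14, -0.0, -0.99]]
side [[614.3149333930764, 0.0, 325.6432434339646], [0.0, 614.3149333930764, 238.91395307397846], [0.0, 0.0, 1.0]] [ 478. -748.  869.] [[0.98, -0.21, -0.01], [-0.15, -0.67, -0.72], [0.15, 0.71, -0.69]]
```

View pics/top0.png

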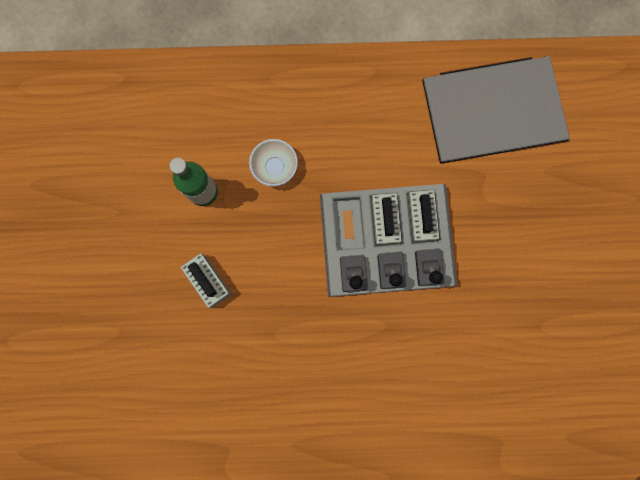

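View pics/side0.png

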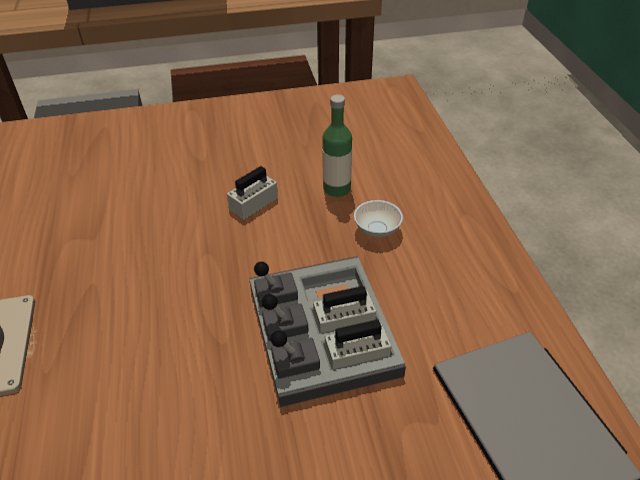

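Left pocket (bay0) is empty: copper at (349,224) in the top view. The spare is at about (205,280), its handle yawed. The dish (274,162) and bottle (195,185) stand behind the spare. Next I measure.

```bash
python3 - <<'E'
from h import *
d=snap('top'); im=d['img']; hsv=cv2.cvtColor(im,cv2.COLOR_BGR2HSV)
def blob(mask,box,tag,z):
    x0,y0,x1,y1=box; m=np.zeros_like(mask); m[y0:y1,x0:x1]=mask[y0:y1,x0:x1]
    c=max(cv2.findContours(m,cv2.RETR_EXTERNAL,cv2.CHAIN_APPROX_NONE)[0],key=cv2.contourArea)
    r=cv2.minAreaRect(c); P=onz(d,cv2.boxPoints(r),z); 
    mm=onz(d,c[:,0,:],z)[:,:2].astype(np.float32); w=cv2.minAreaRect(mm)
    print(tag,'px',np.round(r[0],1),'world c',np.round(w[0],1),'size',np.round(w[1],1),'ang',round(w[2],1)); return w
dark=((hsv[...,2]<50)*255).astype(np.uint8)
low=((hsv[...,1]<70)*255).astype(np.uint8)
blob(dark,(180,250,232,310),'spare handle',80)
blob(low,(175,245,240,315),'spare body',45)
for i,(a,b) in enumerate([((372,190,404,246)),((410,186,440,243))] and [((372,190),(404,246)),((410,186),(440,243))]):
    blob(dark,(*a,*b),'fitted handle%d'%i,88)
blob(low,(305,175,470,305),'rack',33)
cop=cv2.inRange(hsv,(0,60,100),(20,255,255)); blob(cop,(336,200,362,248),'copper',8)
for i,c in enumerate([(355,282),(395,279),(435,276)]):
    blob(((hsv[...,2]<22)*255).astype(np.uint8),(c[0]-12,c[1]-12,c[0]+12,c[1]+12),'ball%d'%i,103)
big=cv2.resize(im[170:320,160:470],None,fx=2.58,fy=2.58,interpolation=cv2.INTER_CUBIC); cv2.imwrite('pics/crop.png',big)
s=snap('side')
E
```

```text
spare handle px [201.7 279.8] world c [534.4 278.6] size [75.3 18.3] ang 34.4
spare body px [205.4 280.4] world c [535.5 278.2] size [103.7  52.8] ang 34.2
fitted handle0 px [388.8 216.4] world c [648.1 -88.3] size [74.  21.8] ang 2.9
fitted handle1 px [426.8 213.4] world c [ 652.  -162.8] size [74.  21.9] ang 2.7
rack px [388.  239.6] world c [610.5 -89.5] size [210.8 259.7] ang 3.2
copper px [348.1 224. ] world c [647.3 -11.6] size [60.6 21.2] ang 3.2
ball0 px [358.  284.7] world c [515.7 -22.9] size [ 8.9 21.1] ang 54.5
ball1 px [398.7 283.6] world c [ 515.7 -100.2] size [3.4 7.7] ang 61.1
ball2 px [430.7 275.8] world c [ 529.  -161.7] size [ 4.4 16.3] ang 71.3
```

View pics/crop.png

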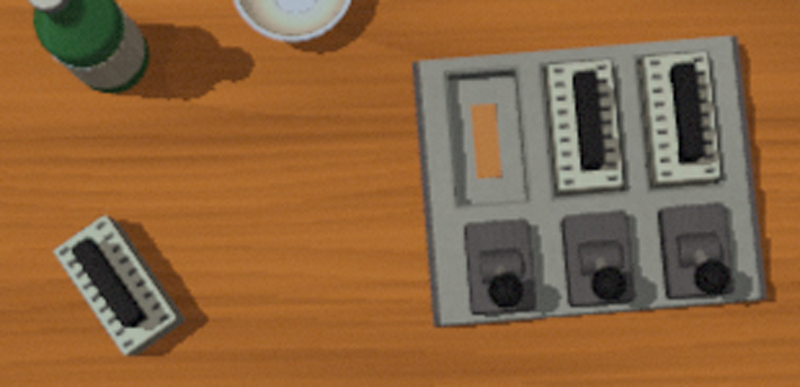

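The crop agrees with the measurements: bay0 is at about (646,-12) with rack yaw about 3°, and the spare is at (535,278) with yaw about 34.4°. I'll go over the rack first for a closer look with the wrist camera.

```bash
cat >> h.py <<'E'
def to(x,y,z,yaw):
    s=manip.state(); R=Ro.from_euler('xyz',s['tcp_rot'],degrees=True); G=Ro.from_euler('xyz',[180,0,yaw],degrees=True)
    p=np.array(s['position']); v=R.inv().apply(np.array([x,y,z])-p); w=(R.inv()*G).as_rotvec(degrees=True)
    print('t',round(s['t'],2),'pos',p.round(1),'rot',np.round(s['tcp_rot'],2),'F',np.round(s['wrist_force'],1),'w',round(s['grip_width'],1)); print('tool shift',v.round(1),'turn',w.round(2),'after turn',G.inv().apply(np.array([x,y,z])-p).round(1))
E
python3 -m jog '[{"rz":8.4},{"rz":8.3}]'; python3 - <<'E'
from h import *
print(np.round(optics.snapshot('wrist')['T_tool_cam'],2).tolist()); to(540,-30,330,3)
E
```

```text
[[0.0, -0.96, -0.28, 71.95], [1.0, 0.0, -0.0, -0.71], [0.0, -0.28, 0.96, -135.33], [0.0, 0.0, 0.0, 1.0]]
t 0.25 pos [ 219.  -611.7  238.9] rot [-179.95   -0.     19.7 ] F [ 0.1  0.7 -0.6] w 85.3
tool shift [ 498.3 -439.6  -90.7] turn [-5.00e-02  1.00e-02  1.67e+01] after turn [ 351.  -564.1  -91.1]schema error: expected keys x, y, z, rx, ry, rz
```

```bash
python3 -m jog '[{"x":0,"y":0,"z":0,"rx":0,"ry":0,"rz":8.4},{"x":0,"y":0,"z":0,"rx":0,"ry":0,"rz":8.3},{"x":30,"y":-47,"z":-8,"rx":0,"ry":0,"rz":0},{"x":30,"y":-47,"z":-8,"rx":0,"ry":0,"rz":0},{"x":30,"y":-47,"z":-8,"rx":0,"ry":0,"rz":0},{"x":30,"y":-47,"z":-8,"rx":0,"ry":0,"rz":0},{"x":30,"y":-47,"z":-8,"rx":0,"ry":0,"rz":0},{"x":30,"y":-47,"z":-8,"rx":0,"ry":0,"rz":0}]'; python3 -c "
from h import *
to(540,-30,330,3)"
```

```text
t: 1.25
position: [389.0, -318.2, 286.0]
tcp_rot: [180.0, 0.1, 1.9]
wrist_force: [0.5, -0.8, 0.4]
grip_width: 85.3
t 1.25 pos [ 389.  -318.2  286. ] rot [1.8e+02 1.0e-01 1.9e+00] F [ 0.5 -0.8  0.4] w 85.3
tool shift [ 160.4 -283.   -44.2] turn [ 0.   0.1 -1.1] after turn [ 165.9 -279.9  -44. ]
```

```bash
python3 -m jog '[{"x":43,"y":-45,"z":-7,"rx":0,"ry":0,"rz":-1},{"x":43,"y":-45,"z":-7,"rx":0,"ry":0,"rz":0},{"x":43,"y":-45,"z":-7,"rx":0,"ry":0,"rz":0},{"x":43,"y":-45,"z":-7,"rx":0,"ry":0,"rz":0},{"x":43,"y":-45,"z":-7,"rx":0,"ry":0,"rz":0},{"x":43,"y":-45,"z":-7,"rx":0,"ry":0,"rz":0},{"x":0,"y":0,"z":0,"rx":0,"ry":0,"rz":0},{"x":0,"y":0,"z":0,"rx":0,"ry":0,"rz":0}]'; python3 -c "
from h import *
import pickle
to(535,278,200,34.4)
d=snap('wrist','w0.png'); pickle.dump(d,open('w0.pkl','wb'))"
```

```text
t: 2.25
position: [634.2, -30.0, 328.1]
tcp_rot: [-180.0, -0.1, 3.3]
wrist_force: [-0.1, -0.5, 0.5]
grip_width: 85.4
t 2.25 pos [634.2 -30.  328.1] rot [-1.7999e+02 -7.0000e-02  3.3100e+00] F [-0.1 -0.5  0.5] w 85.4
tool shift [ -81.4 -313.2  128. ] turn [ 1.000e-02 -7.000e-02 -3.109e+01] after turn [  92.1 -310.1  128.1]
```

View pics/w0.png

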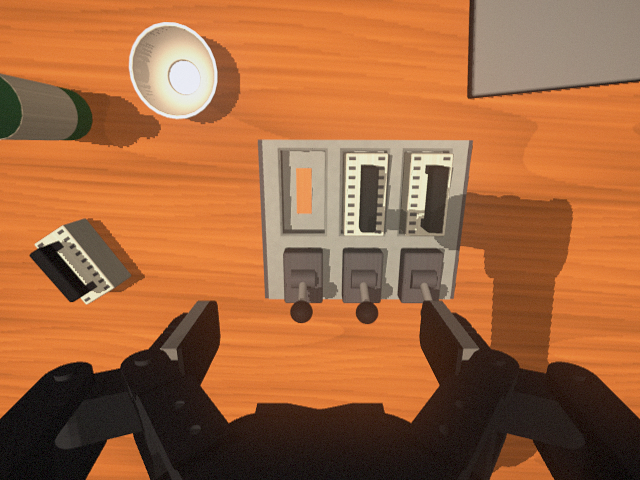

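The wrist view shows the empty pocket at (304,190), the copper strip, the fitted modules, and toggle ball 0 at (301,312).

```bash
python3 - <<'E'
from h import *
import pickle
d=pickle.load(open('w0.pkl','rb')); im=d['img']; hsv=cv2.cvtColor(im,cv2.COLOR_BGR2HSV)
def blob(mask,box,tag,z):
    x0,y0,x1,y1=box; m=np.zeros(mask.shape,np.uint8); m[y0:y1,x0:x1]=mask[y0:y1,x0:x1]*255
    c=max(cv2.findContours(m,cv2.RETR_EXTERNAL,cv2.CHAIN_APPROX_NONE)[0],key=cv2.contourArea)
    w=cv2.minAreaRect(onz(d,c[:,0,:],z)[:,:2].astype(np.float32))
    x,y,bw,bh=cv2.boundingRect(c); print(tag,'box',x,y,bw,bh,'c',np.round(w[0],1),'size',np.round(w[1],1),'ang',round(w[2],1))
S,V=hsv[...,1],hsv[...,2]
blob((S>110),(290,155,318,225),'copper',8)
blob(S<70,(245,130,480,300),'rack',33)
lab=(V>200)&(S<60)
blob(lab,(335,148,392,240),'fit a body',53); blob(lab,(402,148,455,240),'fit b body',53)
blob(V<70,(285,300,318,325),'ball0',103)
# pocket corners at rim(z=33), read along scan lines
g=cv2.cvtColor(im,cv2.COLOR_BGR2GRAY); print('row190',g[190,258:345].tolist()); print('col290',g[138:248,288].tolist())
E
```

```text
copper box 296 168 16 46 c [644.6  -6.8] size [59.8 19.9] ang 3.0
rack box 258 140 214 160 c [608.7 -84.9] size [210.1 258.9] ang 3.4
fit a body box 344 154 44 82 c [649.1 -82.6] size [98.  48.3] ang 2.8
fit b body box 408 154 45 56 c [ 670.  -157.7] size [64.8 48.7] ang 3.4
ball0 box 291 301 21 21 c [519. -16.] size [24.9 20.1] ang 52.5
row190 [145, 148, 114, 106, 106, 112, 173, 183, 185, 181, 182, 183, 184, 183, 179, 180, 182, 180, 182, 182, 175, 138, 133, 113, 77, 98, 114, 113, 114, 116, 110, 118, 184, 184, 181, 185, 180, 179, 179, 167, 167, 169, 170, 169, 171, 171, 167, 167, 170, 168, 171, 174, 171, 174, 133, 183, 181, 180, 179, 177, 178, 179, 176, 179, 182, 179, 165, 144, 146, 163, 179, 175, 180, 179, 180, 181, 178, 178, 176, 178, 175, 154, 130, 125, 101, 90, 115]
col290 [144, 156, 178, 179, 182, 179, 181, 182, 183, 173, 144, 140, 125, 115, 108, 117, 113, 115, 113, 113, 117, 117, 113, 113, 114, 114, 115, 117, 112, 117, 114, 109, 114, 112, 113, 114, 114, 116, 114, 112, 112, 112, 111, 114, 110, 111, 111, 112, 114, 109, 115, 111, 110, 110, 114, 115, 111, 114, 113, 110, 115, 108, 114, 112, 112, 113, 113, 114, 108, 113, 114, 115, 112, 113, 111, 112, 112, 109, 108, 110, 112, 113, 110, 110, 109, 106, 115, 113, 111, 114, 114, 95, 76, 79, 79, 108, 136, 151, 169, 174, 180, 176, 178, 178, 181, 176, 180, 178, 185, 121]
```

```bash
python3 -m jog '[{"x":0,"y":0,"z":0,"rx":0,"ry":0,"rz":-10.4},{"x":0,"y":0,"z":0,"rx":0,"ry":0,"rz":-10.4},{"x":0,"y":0,"z":0,"rx":0,"ry":0,"rz":-10.4},{"x":15,"y":-52,"z":15,"rx":0,"ry":0,"rz":0},{"x":15,"y":-52,"z":20,"rx":0,"ry":0,"rz":0},{"x":15,"y":-52,"z":22,"rx":0,"ry":0,"rz":0},{"x":15,"y":-52,"z":23,"rx":0,"ry":0,"rz":0},{"x":15,"y":-52,"z":24,"rx":0,"ry":0,"rz":0},{"x":15,"y":-45,"z":24,"rx":0,"ry":0,"rz":0},{"x":0,"y":0,"z":0,"rx":0,"ry":0,"rz":0},{"x":0,"y":0,"z":0,"rx":0,"ry":0,"rz":0}]' 45; python3 - <<'E'
from h import *
to(535,278,80,34.4)
d=snap('wrist','w1.png'); im=d['img']; hsv=cv2.cvtColor(im,cv2.COLOR_BGR2HSV); print(proj(d,[535,278,80]))
E
```

```text
t: 3.68
position: [530.5, 256.8, 197.0]
tcp_rot: [179.5, 0.1, 33.7]
wrist_force: [-0.0, -0.7, -0.1]
grip_width: 45.3
t 3.67 pos [530.5 256.8 197. ] rot [1.7946e+02 7.0000e-02 3.3690e+01] F [-0.  -0.7 -0.1] w 45.3
tool shift [ 15.7 -16.3 116.8] turn [ 0.54  0.08 -0.7 ] after turn [ 15.7 -15.  117. ]
[[298.94588437 221.67728503]]
```

View pics/w1.png

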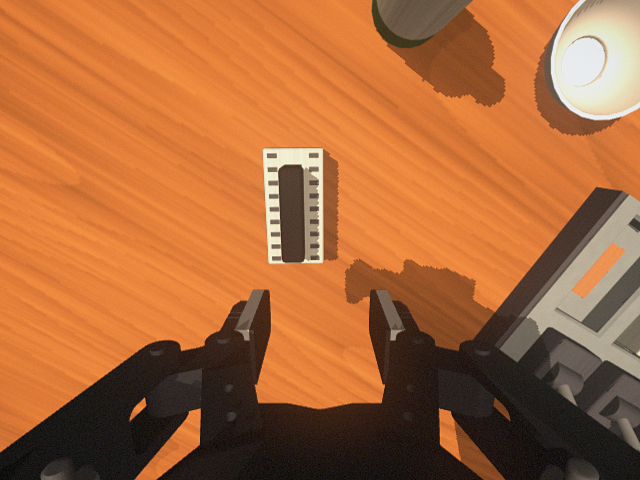

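The handle spans (280..304, 165..262), nearly aligned with the jaws (vertical in the picture). Next I measure it.

```bash
cat >> h.py <<'E'
def blob(d,mask,box,tag,z):
    x0,y0,x1,y1=box; m=np.zeros(mask.shape,np.uint8); m[y0:y1,x0:x1]=mask[y0:y1,x0:x1]*255
    c=max(cv2.findContours(m,cv2.RETR_EXTERNAL,cv2.CHAIN_APPROX_NONE)[0],key=cv2.contourArea)
    w=cv2.minAreaRect(onz(d,c[:,0,:],z)[:,:2].astype(np.float32))
    print(tag,'c',np.round(w[0],1),'size',np.round(w[1],1),'ang',round(w[2],1)); return w
E
python3 - <<'E'
from h import *
d=snap('wrist'); hsv=cv2.cvtColor(d['img'],cv2.COLOR_BGR2HSV); S,V=hsv[...,1],hsv[...,2]
h=blob(d,V<60,(274,158,309,268),'handle',80)
b=blob(d,((V>150)&(S<70))|(V<60),(255,140,327,268),'body',45)
to(*h[0],120,34.4); 
E
```

```text
handle c [515.4 281.4] size [0. 0.] ang 0.0
body c [535.2 285.3] size [98.1 48.6] ang 33.9
t 3.77 pos [530.6 257.  197.2] rot [1.795e+02 4.000e-02 3.366e+01] F [ 0.2  0.2 -0.4] w 44.9
tool shift [  0.9 -29.4  77. ] turn [ 0.5   0.05 -0.73] after turn [  1.2 -28.7  77.2]
```

```bash
python3 -m jog '[{"x":9,"y":-9.5,"z":30,"rx":0.5,"ry":0,"rz":-0.4},{"x":9,"y":-9.5,"z":30,"rx":0,"ry":0,"rz":0},{"x":0,"y":0,"z":22,"rx":0,"ry":0,"rz":0},{"x":0,"y":0,"z":0,"rx":0,"ry":0,"rz":0},{"x":0,"y":0,"z":0,"rx":0,"ry":0,"rz":0}]' 60; python3 - <<'E'
from h import *
d=snap('wrist','w2.png'); to(535,283,62,34)
E
```

```text
t: 4.4
position: [542.5, 275.3, 118.1]
tcp_rot: [179.7, -0.4, 33.3]
wrist_force: [0.1, 0.2, 0.0]
grip_width: 59.8
t 4.45 pos [542.5 275.1 118.1] rot [179.73  -0.43  33.26] F [ 0.5 -0.   0.4] w 60.0
tool shift [ -2.4 -11.   56.1] turn [ 0.27 -0.43 -0.74] after turn [ -1.8 -10.7  56.1]
```

View pics/w2.png

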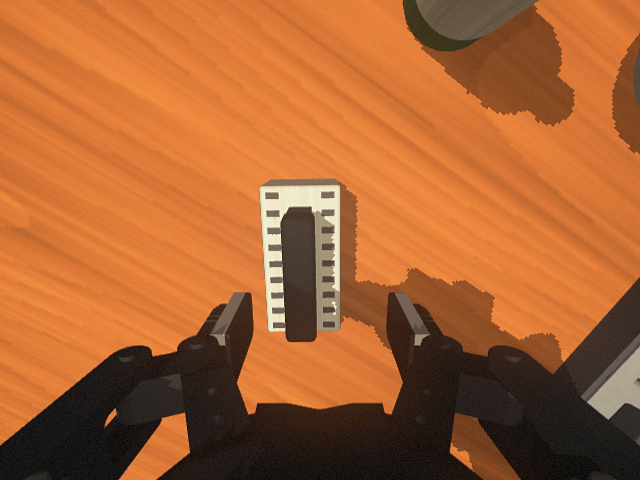

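Close up, the handle top is at about (299,272) and the jaw centre is at about column 320, so the tool must go several mm along −y.

```bash
python3 - <<'E'
from h import *
d=snap('wrist'); hsv=cv2.cvtColor(d['img'],cv2.COLOR_BGR2HSV); S,V=hsv[...,1],hsv[...,2]; print(d['mtx'][0,0])
h=blob(d,V<90,(278,203,319,345),'handle',80)
# top-face outline of the handle by hand: corners
P=onz(d,[[282,218],[314,218],[285,340],[316,340]],80);print(P.round(1).tolist(), P.mean(0))
b=blob(d,((V>150)&(S<70))|(V<60),(255,184,345,333),'body',45)
to(*b[0],62,b[2]); 
E
```

```text
340.98532319652946
handle c [537.9 286.2] size [78.  17.8] ang 34.2
[[561.2, 311.3, 80.0], [570.3, 297.4, 80.0], [501.1, 272.3, 80.0], [510.9, 257.3, 80.0]] [535.86917436 284.58927232  80.        ]
body c [535.4 285.1] size [98.6 48.9] ang 34.2
t 4.5 pos [542.4 275.4 118.1] rot [179.74  -0.44  33.28] F [-0.1  0.6 -0.7] w 60.1
tool shift [ -0.9 -12.1  56.1] turn [ 0.27 -0.44 -0.96] after turn [ -0.3 -11.9  56.1]
```

```bash
python3 -m jog '[{"x":0,"y":-7,"z":8,"rx":0.2,"ry":-0.4,"rz":-0.8},{"x":0,"y":-5,"z":5,"rx":0,"ry":0,"rz":0},{"x":0,"y":0,"z":0,"rx":0,"ry":0,"rz":0}]'; python3 - <<'E'
from h import *
to(535.5,285,62,34.2)
E
```

```text
t: 4.88
position: [535.8, 286.9, 105.8]
tcp_rot: [180.0, -0.2, 34.1]
wrist_force: [0.4, -0.5, 0.0]
grip_width: 60.0
t 4.88 pos [535.8 286.9 105.8] rot [ 1.7997e+02 -1.6000e-01  3.4150e+01] F [ 0.4 -0.5  0. ] w 60.0
tool shift [-1.4  1.3 43.8] turn [ 0.03 -0.16 -0.05] after turn [-1.3  1.4 43.8]
```

```bash
python3 -m jog '[{"x":-1,"y":1,"z":15,"rx":0,"ry":0,"rz":0},{"x":0,"y":0,"z":15,"rx":0,"ry":0,"rz":0},{"x":0,"y":0,"z":10,"rx":0,"ry":0,"rz":0},{"x":0,"y":0,"z":4,"rx":0,"ry":0,"rz":0},{"x":0,"y":0,"z":0,"rx":0,"ry":0,"rz":0}]'; Z='{"x":0,"y":0,"z":0,"rx":0,"ry":0,"rz":0}'; python3 -m jog '[{"x":0,"y":0,"z":0,"rx":0,"ry":0,"rz":0},{"x":0,"y":0,"z":0,"rx":0,"ry":0,"rz":0},{"x":0,"y":0,"z":0,"rx":0,"ry":0,"rz":0},{"x":0,"y":0,"z":0,"rx":0,"ry":0,"rz":0},{"x":0,"y":0,"z":0,"rx":0,"ry":0,"rz":0},{"x":0,"y":0,"z":0,"rx":0,"ry":0,"rz":0}]' 10 70; python3 - <<'E'
from h import *
to(535.5,285,62,34.2)
E
```

```text
t: 5.5
position: [535.1, 284.8, 57.6]
tcp_rot: [179.9, -0.0, 34.1]
wrist_force: [-0.6, 0.1, -0.2]
grip_width: 60.0
t: 6.25
position: [535.9, 284.9, 58.4]
tcp_rot: [179.9, -0.1, 34.1]
wrist_force: [-0.1, 0.1, -1.4]
grip_width: 16.9
t 6.25 pos [535.9 284.9  58.4] rot [ 1.7993e+02 -1.5000e-01  3.4130e+01] F [-0.1  0.1 -1.4] w 16.9
tool shift [-0.3 -0.3 -3.6] turn [ 0.07 -0.15 -0.07] after turn [-0.3 -0.3 -3.6]
```

```bash
python3 -m jog '[{"x":0,"y":0,"z":-15,"rx":0,"ry":0,"rz":0},{"x":0,"y":0,"z":-35,"rx":0,"ry":0,"rz":0},{"x":0,"y":0,"z":-40,"rx":0,"ry":0,"rz":7},{"x":0,"y":0,"z":-40,"rx":0,"ry":0,"rz":8},{"x":0,"y":0,"z":-25,"rx":0,"ry":0,"rz":8},{"x":0,"y":0,"z":0,"rx":0,"ry":0,"rz":8},{"x":0,"y":0,"z":0,"rx":0,"ry":0,"rz":0}]'; python3 - <<'E'
from h import *
to(545,-8,215,3.2)
E
```

```text
t: 7.12
position: [532.4, 284.3, 221.4]
tcp_rot: [-180.0, 0.1, 2.3]
wrist_force: [0.0, 0.1, -5.0]
grip_width: 16.9
t 7.12 pos [532.4 284.3 221.4] rot [-1.7996e+02  1.2000e-01  2.3000e+00] F [ 0.   0.1 -5. ] w 16.9
tool shift [  0.9 292.6   6.2] turn [-0.04  0.12 -0.9 ] after turn [ -3.7 292.6   6.4]
```

```bash
python3 -m jog '[{"x":0,"y":20,"z":0,"rx":0,"ry":0,"rz":-0.5},{"x":0,"y":42,"z":1,"rx":0,"ry":0,"rz":-0.4},{"x":0,"y":50,"z":1,"rx":0,"ry":0,"rz":0},{"x":0,"y":50,"z":1,"rx":0,"ry":0,"rz":0},{"x":0,"y":50,"z":1,"rx":0,"ry":0,"rz":0},{"x":0,"y":42,"z":1,"rx":0,"ry":0,"rz":0},{"x":0,"y":28,"z":1,"rx":0,"ry":0,"rz":0},{"x":0,"y":9,"z":0,"rx":0,"ry":0,"rz":0},{"x":0,"y":0,"z":0,"rx":0,"ry":0,"rz":0},{"x":0,"y":0,"z":0,"rx":0,"ry":0,"rz":0}]'; python3 - <<'E'
from h import *
import pickle
to(545,-8,215,3.2)
d=snap('wrist','w3.png'); pickle.dump(d,open('w3.pkl','wb'))
E
```

```text
t: 8.38
position: [544.4, -23.7, 212.4]
tcp_rot: [179.9, 0.7, 4.2]
wrist_force: [0.0, 1.0, -5.2]
grip_width: 17.0
t 8.38 pos [544.4 -23.7 212.4] rot [179.88   0.74   4.16] F [ 0.   1.  -5.2] w 17.0
tool shift [  1.7 -15.6  -2.7] turn [0.13 0.74 0.97] after turn [  1.4 -15.6  -2.6]
```

View pics/w3.png

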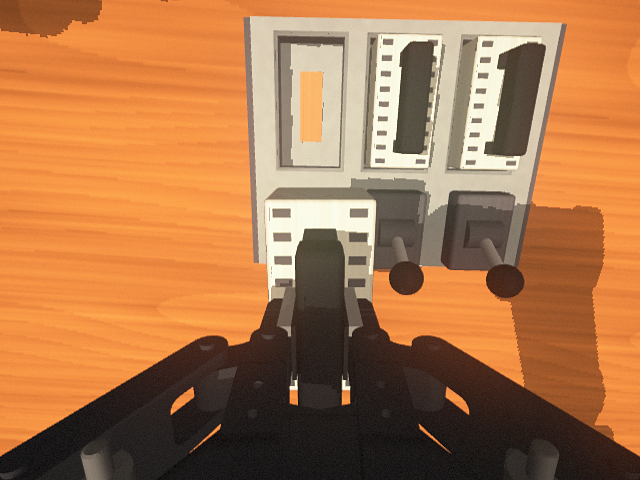

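The held module is square in the jaws, and the pocket rim spans (275..348, 31..171) with the copper at (311,106). Next I compute bay0 from this view.

```bash
python3 - <<'E'
from h import *
import pickle
d=pickle.load(open('w3.pkl','rb')); hsv=cv2.cvtColor(d['img'],cv2.COLOR_BGR2HSV); S,V=hsv[...,1],hsv[...,2]
blob(d,S>110,(295,62,328,150),'copper',8)
lab=((V>150)&(S<70))|(V<90)
P=lambda px,z:print(np.round(onz(d,px,z)[:,:2],1).tolist(), np.round(onz(d,px,z)[:,:2].mean(0),1))
print('pocket rim');P([[275,31],[348,33],[343,171],[277,167]],33)
print('rack top corners');P([[250,17],[566,24],[255,262]],33)
print('fit a body');P([[370,34],[443,36],[432,168],[372,167]],53)
print('fit b body');P([[466,35],[544,40],[519,170],[461,168]],53)
print('held front corners');P([[266,199],[375,199]],212.4-13.4)
r=np.deg2rad(4.16);c,s=np.cos(r),np.sin(r)
print([ (544.4+50*c-k*s, -23.7+50*s+k*c) for k in(25,-25)])
E
```

```text
copper c [644.8  -7.6] size [59.8 20. ] ang 3.3
pocket rim
[[698.1, 24.4], [701.0, -34.5], [591.6, -40.8], [590.7, 18.8]] [645.4  -8.1]
rack top corners
[[706.4, 44.7], [720.4, -208.7], [498.2, 36.8]] [641.6 -42.4]
fit a body
[[696.3, -50.1], [699.1, -105.6], [601.3, -114.0], [598.4, -63.4]] [648.8 -83.3]
fit b body
[[701.0, -122.9], [702.1, -182.8], [605.1, -187.7], [603.1, -138.4]] [ 652.8 -157.9]
held front corners
[[591.0, 4.0], [594.5, -43.4]] [592.7 -19.7]
[(np.float64(592.4547201422906), np.float64(4.861230226412257)), (np.float64(596.0818162665041), np.float64(-45.00703797798516))]
```

```bash
python3 -m jog '[{"x":10,"y":-7,"z":0,"rx":0,"ry":0.4,"rz":0.4},{"x":22,"y":-8,"z":0,"rx":0,"ry":0.3,"rz":0.4},{"x":25,"y":0,"z":0,"rx":0,"ry":0,"rz":0},{"x":22,"y":0,"z":0,"rx":0,"ry":0,"rz":0},{"x":13,"y":0,"z":0,"rx":0,"ry":0,"rz":0},{"x":6,"y":0,"z":0,"rx":0,"ry":0,"rz":0},{"x":0,"y":0,"z":0,"rx":0,"ry":0,"rz":0},{"x":0,"y":0,"z":0,"rx":0,"ry":0,"rz":0}]'; python3 - <<'E'
from h import *
to(645.5,-7.8,115,3.2)
E
```

```text
t: 9.43
position: [646.0, 13.1, 211.1]
tcp_rot: [-179.8, -0.1, 4.2]
wrist_force: [-0.3, 0.9, -4.8]
grip_width: 16.7
t 9.43 pos [646.   13.1 211.1] rot [-1.7978e+02 -8.0000e-02  4.2400e+00] F [-0.3  0.9 -4.8] w 16.7
tool shift [-2.2 21.2 96. ] turn [-0.22 -0.08  1.04] after turn [-1.7 20.8 96.1]
```

```bash
python3 -m jog '[{"x":0,"y":6,"z":0,"rx":-0.2,"ry":0,"rz":0.5},{"x":-1,"y":7,"z":5,"rx":0,"ry":0,"rz":0.4},{"x":0,"y":4,"z":12,"rx":0,"ry":0,"rz":0},{"x":0,"y":1,"z":15,"rx":0,"ry":0,"rz":0},{"x":0,"y":0,"z":15,"rx":0,"ry":0,"rz":0},{"x":0,"y":0,"z":12,"rx":0,"ry":0,"rz":0},{"x":0,"y":0,"z":4,"rx":0,"ry":0,"rz":0},{"x":0,"y":0,"z":0,"rx":0,"ry":0,"rz":0},{"x":0,"y":0,"z":0,"rx":0,"ry":0,"rz":0}]'; python3 - <<'E'
from h import *
to(645.5,-7.8,115,3.2)
E
```

```text
t: 10.55
position: [644.7, -6.8, 142.7]
tcp_rot: [-180.0, 0.1, 3.2]
wrist_force: [0.3, -0.5, -4.7]
grip_width: 17.4
t 10.55 pos [644.7  -6.8 142.7] rot [-1.7999e+02  7.0000e-02  3.2300e+00] F [ 0.3 -0.5 -4.7] w 17.4
tool shift [ 0.8  1.1 27.7] turn [-0.01  0.07  0.03] after turn [ 0.7  1.1 27.7]
```

```bash
python3 -m jog '[{"x":0.8,"y":1,"z":10,"rx":0,"ry":0,"rz":0},{"x":0,"y":0,"z":12,"rx":0,"ry":0,"rz":0},{"x":0,"y":0,"z":10,"rx":0,"ry":0,"rz":0},{"x":0,"y":0,"z":5,"rx":0,"ry":0,"rz":0},{"x":0,"y":0,"z":0,"rx":0,"ry":0,"rz":0},{"x":0,"y":0,"z":0,"rx":0,"ry":0,"rz":0}]'; python3 - <<'E'
from h import *
to(645.5,-7.8,66,3.2)
a=snap('side')['img'][240:400,230:420]; b=snap('wrist')['img'][120:420,160:480]
cv2.imwrite('pics/c4.png',np.hstack([cv2.resize(a,(400,337),interpolation=3),cv2.resize(b,(360,337))]))
E
```

```text
t: 11.3
position: [646.1, -7.7, 103.5]
tcp_rot: [-180.0, 0.0, 3.2]
wrist_force: [0.2, 0.2, -3.7]
grip_width: 16.8
t 11.3 pos [646.1  -7.7 103.5] rot [-1.7999e+02  1.0000e-02  3.2300e+00] F [ 0.2  0.2 -3.7] w 16.8
tool shift [-0.6  0.1 37.5] turn [-0.01  0.01  0.03] after turn [-0.6  0.1 37.5]
```

View pics/c4.png

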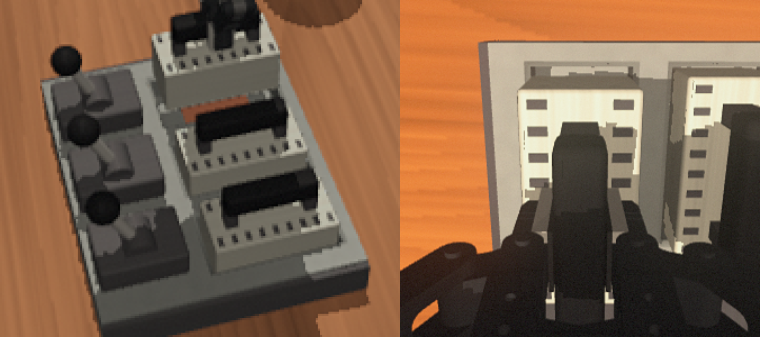

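The module hovers squarely over the left pocket. I'll lower it gently in stages.

```bash
python3 -m jog '[{"x":-0.5,"y":0,"z":5,"rx":0,"ry":0,"rz":0},{"x":0,"y":0,"z":5,"rx":0,"ry":0,"rz":0},{"x":0,"y":0,"z":4,"rx":0,"ry":0,"rz":0},{"x":0,"y":0,"z":3,"rx":0,"ry":0,"rz":0},{"x":0,"y":0,"z":0,"rx":0,"ry":0,"rz":0}]'; python3 -m jog '[{"x":0,"y":0,"z":4,"rx":0,"ry":0,"rz":0},{"x":0,"y":0,"z":4,"rx":0,"ry":0,"rz":0},{"x":0,"y":0,"z":0,"rx":0,"ry":0,"rz":0}]';python3 - <<'E'
from h import *
to(645.5,-7.8,66,3.2)
E
```

```text
t: 12.02
position: [645.8, -7.7, 85.8]
tcp_rot: [-180.0, -0.0, 3.2]
wrist_force: [-0.1, 0.7, -4.3]
grip_width: 16.7
t: 12.4
position: [645.9, -7.7, 77.3]
tcp_rot: [-180.0, -0.0, 3.2]
wrist_force: [0.4, -0.4, -3.7]
grip_width: 16.7
t 12.4 pos [645.9  -7.7  77.3] rot [-1.7999e+02 -5.0000e-02  3.2300e+00] F [ 0.4 -0.4 -3.7] w 16.7
tool shift [-0.4  0.1 11.3] turn [-0.01 -0.05  0.03] after turn [-0.4  0.1 11.3]
```

Inside the pocket with no side contact; continue down.

```bash
python3 -m jog '[{"x":0,"y":0,"z":4,"rx":0,"ry":0,"rz":0},{"x":0,"y":0,"z":3,"rx":0,"ry":0,"rz":0},{"x":0,"y":0,"z":1.5,"rx":0,"ry":0,"rz":0},{"x":0,"y":0,"z":0,"rx":0,"ry":0,"rz":0}]'; python3 -m jog '[{"x":0,"y":0,"z":1,"rx":0,"ry":0,"rz":0},{"x":0,"y":0,"z":1,"rx":0,"ry":0,"rz":0},{"x":0,"y":0,"z":0,"rx":0,"ry":0,"rz":0}]';python3 -m jog '[{"x":0,"y":0,"z":1,"rx":0,"ry":0,"rz":0},{"x":0,"y":0,"z":1,"rx":0,"ry":0,"rz":0},{"x":0,"y":0,"z":0,"rx":0,"ry":0,"rz":0}]'
```

```text
t: 12.9
position: [646.0, -7.7, 68.2]
tcp_rot: [-180.0, -0.1, 3.2]
wrist_force: [-0.0, -0.4, -4.0]
grip_width: 16.7
t: 13.28
position: [646.2, -7.7, 66.4]
tcp_rot: [-180.0, -0.1, 3.2]
wrist_force: [0.6, 0.3, -4.7]
grip_width: 17.2
t: 13.65
position: [646.3, -7.7, 66.5]
tcp_rot: [-180.0, -0.1, 3.2]
wrist_force: [0.2, -0.8, -4.6]
grip_width: 17.1
```

```bash
python3 -m jog '[{"x":0,"y":0,"z":2,"rx":0,"ry":0,"rz":0},{"x":0,"y":0,"z":2,"rx":0,"ry":0,"rz":0}]'; python3 -m jog '[{"x":0,"y":0,"z":0,"rx":0,"ry":0,"rz":0},{"x":0,"y":0,"z":0,"rx":0,"ry":0,"rz":0},{"x":0,"y":0,"z":0,"rx":0,"ry":0,"rz":0},{"x":0,"y":0,"z":0,"rx":0,"ry":0,"rz":0}]' 34; python3 -c "
from h import *
to(645.5,-7.8,66,3.2)"
```

```text
t: 13.9
position: [646.3, -8.0, 66.3]
tcp_rot: [-180.0, -0.1, 3.2]
wrist_force: [-6.0, -0.5, 14.5]
grip_width: 16.8
t: 14.4
position: [648.4, -8.0, 66.8]
tcp_rot: [180.0, -0.4, 3.2]
wrist_force: [0.4, -0.0, -1.0]
grip_width: 34.3
t 14.4 pos [648.4  -8.   66.8] rot [180.    -0.38   3.2 ] F [ 0.4 -0.  -1. ] w 34.3
tool shift [-2.9 -0.3  0.8] turn [ 0.   -0.38  0.  ] after turn [-2.9 -0.3  0.8]
```

The module seated at a contact force of 14 N, and I've released it. I'll lift away and look.

```bash
python3 -m jog '[{"x":0,"y":0,"z":-5,"rx":0,"ry":0,"rz":0},{"x":0,"y":0,"z":-12,"rx":0,"ry":0,"rz":0},{"x":0,"y":0,"z":-20,"rx":0,"ry":0,"rz":0},{"x":0,"y":0,"z":-35,"rx":0,"ry":0,"rz":0},{"x":0,"y":0,"z":-35,"rx":0,"ry":0,"rz":0},{"x":0,"y":0,"z":-35,"rx":0,"ry":0,"rz":0},{"x":0,"y":0,"z":-20,"rx":0,"ry":0,"rz":0},{"x":0,"y":0,"z":0,"rx":0,"ry":0,"rz":0},{"x":0,"y":0,"z":0,"rx":0,"ry":0,"rz":0}]' 34; python3 - <<'E'
from h import *
import pickle
to(440,-20,200,3.2)
d=snap('wrist','w5.png'); pickle.dump(d,open('w5.pkl','wb'))
E
```

```text
t: 15.52
position: [647.5, -8.1, 238.8]
tcp_rot: [180.0, -0.6, 3.2]
wrist_force: [0.7, -0.0, 0.6]
grip_width: 34.1
t 15.53 pos [647.5  -8.1 238.8] rot [179.99  -0.59   3.19] F [ 0.7 -0.   0.6] w 34.1
tool shift [-208.2    0.3   36.7] turn [ 0.01 -0.59 -0.01] after turn [-207.8    0.3   38.8]
```

View pics/w5.png

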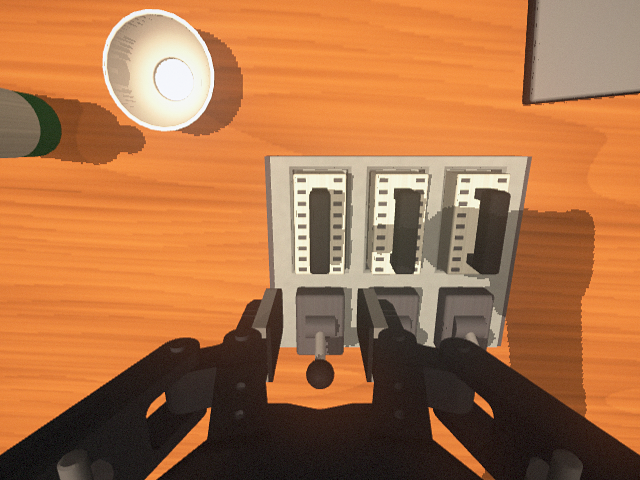

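The spare sits like its neighbours and all switches are off. Next I go behind toggle 0 with the fingers shut.

```bash
python3 -m jog '[{"x":-15,"y":0,"z":0,"rx":0,"ry":-0.3,"rz":0},{"x":-35,"y":0,"z":0,"rx":0,"ry":-0.3,"rz":0},{"x":-40,"y":0,"z":0,"rx":0,"ry":0,"rz":0},{"x":-40,"y":0,"z":0,"rx":0,"ry":0,"rz":0},{"x":-35,"y":0,"z":0,"rx":0,"ry":0,"rz":0},{"x":-15,"y":0,"z":0,"rx":0,"ry":0,"rz":0},{"x":0,"y":0,"z":0,"rx":0,"ry":0,"rz":0},{"x":0,"y":0,"z":0,"rx":0,"ry":0,"rz":0}]' 0; python3 - <<'E'
from h import *
import pickle
d=pickle.load(open('w5.pkl','rb')); hsv=cv2.cvtColor(d['img'],cv2.COLOR_BGR2HSV)
blob(d,((hsv[...,2]>150)&(hsv[...,1]<70)),(290,160,350,275),'spare body',53)
blob(d,hsv[...,2]<75,(303,358,337,391),'ball0',103)
to(465,-18,95,3.2)
E
```

```text
t: 16.58
position: [458.2, -18.4, 230.9]
tcp_rot: [-180.0, 0.9, 3.2]
wrist_force: [0.1, 1.0, 0.6]
grip_width: -0.0
spare body c [651.   -6.9] size [111.5  59.4] ang 3.3
ball0 c [515.9 -15.2] size [31.4 24.1] ang 2.7
t 16.57 pos [458.2 -18.4 230.9] rot [-179.99    0.85    3.21] F [0.1 1.  0.6] w -0.0
tool shift [8.800e+00 1.000e-01 1.358e+02] turn [-0.01  0.85  0.01] after turn [  6.8   0.  135.9]
```

```bash
python3 -m jog '[{"x":0,"y":0,"z":20,"rx":0,"ry":0.8,"rz":0},{"x":0,"y":0,"z":32,"rx":0,"ry":0,"rz":0},{"x":0,"y":0,"z":35,"rx":0,"ry":0,"rz":0},{"x":0,"y":0,"z":30,"rx":0,"ry":0,"rz":0},{"x":0,"y":0,"z":15,"rx":0,"ry":0,"rz":0},{"x":0,"y":0,"z":4,"rx":0,"ry":0,"rz":0},{"x":0,"y":0,"z":0,"rx":0,"ry":0,"rz":0},{"x":0,"y":0,"z":0,"rx":0,"ry":0,"rz":0}]' 0; python3 - <<'E'
from h import *
to(465,-18,95,3.2)
E
```

```text
t: 17.58
position: [467.6, -17.6, 89.5]
tcp_rot: [-180.0, -0.4, 3.3]
wrist_force: [0.4, -0.6, -0.7]
grip_width: 0.3
t 17.57 pos [467.6 -17.6  89.5] rot [-179.99   -0.41    3.28] F [ 0.4 -0.6 -0.7] w 0.3
tool shift [-2.5  0.3 -5.5] turn [-0.01 -0.41  0.08] after turn [-2.6  0.3 -5.5]
```

```bash
python3 -m jog '[{"x":8,"y":0,"z":-5,"rx":0,"ry":0,"rz":0},{"x":10,"y":0,"z":-1,"rx":0,"ry":0,"rz":0},{"x":10,"y":0,"z":0,"rx":0,"ry":0,"rz":0},{"x":10,"y":0,"z":0,"rx":0,"ry":0,"rz":0},{"x":10,"y":0,"z":0,"rx":0,"ry":0,"rz":0}]'; python3 -m jog '[{"x":8,"y":0,"z":0,"rx":0,"ry":0,"rz":0},{"x":8,"y":0,"z":0,"rx":0,"ry":0,"rz":0},{"x":5,"y":0,"z":0,"rx":0,"ry":0,"rz":0},{"x":0,"y":0,"z":0,"rx":0,"ry":0,"rz":0}]'; python3 - <<'E'
from h import *
to(543,-13.5,95,3.2)
E
```

```text
t: 18.2
position: [518.1, -14.9, 98.0]
tcp_rot: [180.0, -0.4, 3.3]
wrist_force: [-1.9, -0.4, 0.6]
grip_width: 0.1
t: 18.7
position: [541.3, -13.4, 97.5]
tcp_rot: [-180.0, -0.4, 3.3]
wrist_force: [0.4, -0.0, 0.2]
grip_width: -0.2
t 18.7 pos [541.3 -13.4  97.5] rot [-180.     -0.43    3.28] F [ 0.4 -0.   0.2] w -0.2
tool shift [1.7 0.2 2.5] turn [-0.   -0.43  0.08] after turn [1.7 0.2 2.5]
```

```bash
python3 -m jog '[{"x":3,"y":0,"z":0,"rx":0,"ry":0,"rz":0},{"x":2,"y":0,"z":0,"rx":0,"ry":0,"rz":0}]';  python3 -m jog '[{"x":2,"y":0,"z":0,"rx":0,"ry":0,"rz":0},{"x":2,"y":0,"z":0,"rx":0,"ry":0,"rz":0}]'; python3 - <<'E'
from h import *
a=snap('side')['img'][230:400,230:420]; b=snap('wrist')['img'][120:420,160:480]
cv2.imwrite('pics/c6.png',np.hstack([cv2.resize(a,(400,358),interpolation=3),cv2.resize(b,(380,358))]))
E
```

```text
t: 18.95
position: [542.8, -13.3, 97.1]
tcp_rot: [-180.0, -0.0, 3.3]
wrist_force: [-6.5, 0.1, 4.8]
grip_width: -0.1
t: 19.2
position: [542.8, -13.3, 97.1]
tcp_rot: [-180.0, 0.5, 3.2]
wrist_force: [-5.4, 0.0, 5.2]
grip_width: 0.0
```

View pics/c6.png

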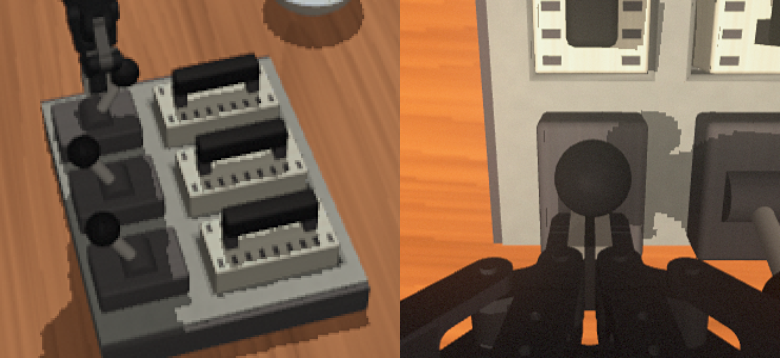

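Toggle 0 leans to the module and stops exactly where the end stop was predicted (TCP x 543, force rising). I'll back off, go up, and check.

```bash
python3 -m jog '[{"x":-10,"y":0,"z":0,"rx":0,"ry":-0.4,"rz":0},{"x":-20,"y":0,"z":0,"rx":0,"ry":0,"rz":0},{"x":-25,"y":0,"z":0,"rx":0,"ry":0,"rz":0},{"x":-15,"y":0,"z":-10,"rx":0,"ry":0,"rz":0},{"x":0,"y":0,"z":-35,"rx":0,"ry":0,"rz":0},{"x":0,"y":0,"z":-40,"rx":0,"ry":0,"rz":0},{"x":0,"y":0,"z":-40,"rx":0,"ry":0,"rz":0},{"x":0,"y":0,"z":-15,"rx":0,"ry":0,"rz":0},{"x":0,"y":0,"z":0,"rx":0,"ry":0,"rz":0},{"x":0,"y":0,"z":0,"rx":0,"ry":0,"rz":0},{"x":0,"y":0,"z":0,"rx":0,"ry":0,"rz":0}]'; python3 - <<'E'
from h import *
s=snap('side');t=snap('top');w=snap('wrist')
V=cv2.cvtColor(w['img'],cv2.COLOR_BGR2HSV)[...,2]
print('proj ball0 if on',proj(w,[566.9,-12.2,103]).round(), 'spare handle top if home',proj(w,[645.4,-7.8,88]).round())
cv2.imwrite('pics/c7.png',np.hstack([cv2.resize(s['img'][130:400,210:430],(391,480),interpolation=3),cv2.resize(w['img'][:, 160:],(400,400))[:480] if 0 else cv2.resize(w['img'][:,120:520],(400,480))]))
E
```

```text
t: 20.68
position: [476.5, -17.2, 246.7]
tcp_rot: [-180.0, -0.1, 3.3]
wrist_force: [0.2, 0.2, -1.5]
grip_width: -0.1
proj ball0 if on [[321. 119.]] spare handle top if home [[322.   8.]]
```

View pics/c7.png

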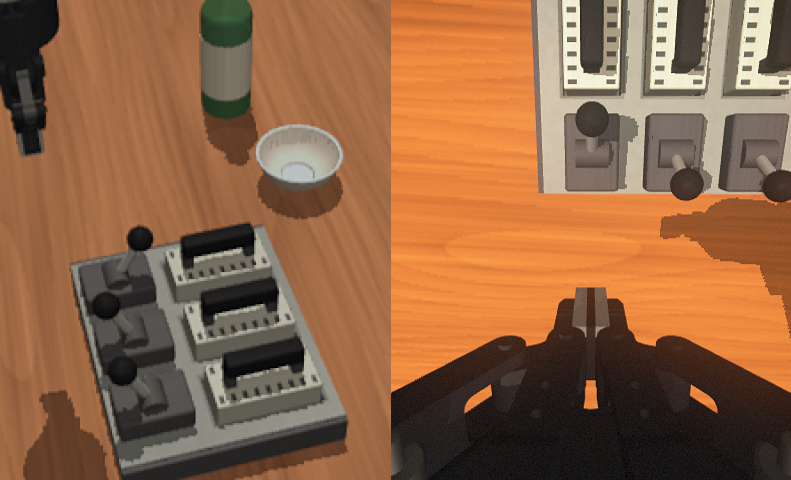

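Toggle 0's ball is at (591,119) in the composite, which is wrist pixel (321,119) and exactly the predicted "on" position. The other two lean to the robot, the spare is level with its neighbours, and the bottle and dish are standing. Handing in.

```bash
python3 -c "
from plant import manip
print(manip.close_job())"
```

```text
the job is handed in; nothing more can be done
None
```

I lowered the spare into the empty left pocket (bay0) and threw its switch fully on, then handed the job in. The hand-in gives no verdict, so what follows rests on my own checks.

- **Module:** It stopped at the height I expected for fully home, a small push then gave 14 N of contact, and it looks level and square with its neighbours.
- **Switch 0:** It came up against its end stop, and afterwards its ball was at the pixel predicted for fully on. The other two switches still lean towards the robot.
- **Rest of the scene:** In the last pictures the fitted modules, bottle and dish look undisturbed, and the gripper was clear of everything. I did not measure their positions again. The clock was at about 21 s of the 48 s allowed.

**Checks that disagreed:**
- **Cameras:** The overhead and wrist cameras differed by about 5–7 mm sideways. I used the close wrist views, and the grasp and the fit bore them out.
- **Outline check after release:** This gave the spare's centre about 5 mm too far forward. The outline came out too large because it took in the pocket rim, so I set it aside.

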